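# Park the pen lamp and peel the cover off the tray stack

## Robot

A 6-joint arm with a two-finger parallel gripper is mounted at the origin on the work surface. World frame = base frame: x ahead of the robot, y to its left, z up, the work surface at z = 0. Lengths are in m, angles in rad, forces in N, time in s.
With the tool pointing down it reaches from about 0.3 to 0.775 m from the base axis. Payload 14.6 kg.
Tool frame: the origin (TCP) lies at the very end of the fingers, on their centre line; the grasp point (between the pads) lies 19 mm behind it; y points along the fingers, x is the direction in which the jaws open and shut, and the axes are right-handed (so a half turn about y gives the same grasp; the last joint's range is limited). The gripper opens to 94 mm and grips with 3 to 60 N. Pads are 16 mm wide; open, the fingers measure 119 mm over their backs; the gripper's body (75 mm by 177 mm) begins 78 mm behind the grasp point.
Start: joints at [-1.373, 0.3, 1.521, -0, 1.321, -0.067], TCP at [0.144, -0.531, 0.179] pointing down, gripper open.
Joint ranges: [-3.03, 3.03], [-0.79, 2.21], [0.23, 2.52], [-1.04, 4.18], [0, 3.07], [-2.55, 2.55]. Speed limits (rad/s): [2.22, 2.22, 2.57, 3.14, 3.14, 3.14].

## Interface

Orientations are given as [roll, pitch, yaw] about the fixed x, y, z axes, in that order (R = Rz(yaw) Ry(pitch) Rx(roll)).
In Python, from station import * gives the robot as it stands.
- The arm moves only by the tool send_rows, never from a script. Its argument "series" is text: rows parted by semicolons, each of 7 numbers parted by spaces: the turn, a rotation vector about the tool's x, y, z in units of 5 degrees (1.0 is 5 degrees), then the shift along the tool's x, y, z in cm, then the opening, from -1 (shut) to 1 (fully open). A call has exactly 10 rows; each row is the pose to reach, as a shift and turn from the pose commanded when the call began, along the tool's axes at that moment; what a row does not reach only later rows make up. A row lasts 1/12 s, in which the tool goes at most 41.7 mm and 7.16 degrees, less where a joint would pass 70% of its speed; a pose out of reach is approached as far as the arm can. A call with a gripper value outside its range is refused whole. The fingers move at their own pace and stop on an object; "newtons" is the grip in N (left out, the last holds). Time passes only in rows, so rows that repeat a pose let the fingers close, or fill a call up. It gives the time, the measured TCP pose, the force and the opening at its end, in the units of the state.
- get_obs(): the state, without advancing time (a new reading comes with each control period).
- camera(name): name is "scene" or "top" or "wrist"; returns the picture (400x640x3 uint8, red, green, blue); there is no depth.
- camera_info(name): a dict with "K" (3x3 intrinsics, pixels), "k1" (the pictures are not rectified: a ray, as slopes to the right and down, at radius r is drawn at 1 + k1 r^2 times it, then the intrinsics apply), "R" (3x3) and "t" (3): a world point X has camera coordinates R X + t; the wrist camera has in their place "mount" (4x4, takes a point from camera to tool coordinates, whose origin is the TCP and whose axes are the tool frame's). Camera axes: x right, y down, z forward; pixel columns grow to the right and rows downward; lengths in m; the calibration is good to about 2 mm. A picture is of the moment at which its call begins: read the wrist's pose just before it. camera_info takes no time and is no camera call.
- hand_in(): hands the job in, once; it reports no verdict.
The state is a dict: "time_s": time; "qpos": joint angles; "joint_vel": joint speeds; "tau": joint torques, N m; "ee_pos": TCP position; "eef_rot": TCP orientation; "force": force on the tool from outside, world axes, zero at the start; "moment": the same for the moment, N m; "grip_width": finger opening in m.
Only numpy, scipy, OpenCV 4.12 (cv2) and the standard library are available. Lean on these libraries where they do the work, as an engineer would, in place of code of your own. Each camera call takes 0.05 s, during which the arm holds its last target. There are 200 camera calls.

## Task

The UV pen lamp was left lying on the cover of the tray stack: park it in the yellow fork clip by pushing it down past the red sprung jaw until it is fully home with the jaw shut over it, and let go of it. Then peel the clinging white cover off the stack by its red tab, lifting that corner first while the opposite corner is still down. Carry the cover over the glowing inspection lamp and finish still holding it there, roughly level and centred, clear above the lamp and touching nothing else; leave the loose circuit board and the bottle alone.

Things in the scene. Friction and masses are not known exactly. Their poses are not given: they have to be found in the camera images.
- pen: Cordless UV pen lamp: aluminium rod 16 mm thick, 120 mm long, 60 g, black cap at -x, violet lens at +x. Origin at its middle, on its axis; x along the rod. Starts along the cover's x, 14 mm to -y of its middle, axis 22 mm above the deck, lying in notches of two ribs 64 mm apart along x (8 mm thick, reaching 17 mm to each side of the axis and up to its height); fingers fit between the ribs.
- clip: Fixed fork clip: base plate 110 x 80 x 6 mm, two yellow U forks at x -40 and +40 mm (12 mm thick along x), slot along x, 19 mm wide in y, open upward, floor at z 26 mm. The rod goes in from straight above, lying along x, either way round. -y prongs 68 mm high with flared top, +y prongs 36 mm. Between the forks 68 mm are free for fingers down to z 13 mm. Origin on the bench under the slot's middle.
- clip_seat (a point): Where the middle of the rod's axis lies when it is fully home: 34 mm above the bench, in the middle between the two forks. Axes as the clip.
- jaw (a joint): Red sprung jaw, hinged low on the clip's +y side (axis along x at y +20, z 10 mm), an arm with a nose at each fork, 70 mm high. 0 = shut, nose tips over the slot at about y +5, z 44 mm, sloping up and outward. The rod pushed down on the slopes swings it to +y (about 0.15 rad is enough, limit 0.5; 5 to 12 N in all); its spring then snaps it shut over the rod.
- cover: White formed cover 150 (x) x 110 (y) mm, 90 g, deck 3 mm thick, 8 mm skirt round the rim of the tray below. Origin: centre of the deck's underside, at first 60 mm above the bench; z up. It clings to four sprung rubber bumps near the tray's corners (x +-50, on both long sides): each holds with about 3 N and lets go after 5 to 8 mm of lift. Peel by tilting about the opposite corner.
- cover_tab (a point): Grip point on the red upright tab, a fin 10 mm thick, 26 mm long, 32 mm high above the deck, at cover x +58, y +38 mm. The fin runs along the diagonal, 0.58 rad from the cover's +x towards +y; fingers close across that line. The point is 23 mm above the deck's top, 9 mm below the fin's top. Axes as the cover.
- cover_far (a point): The corner opposite to the tab: cover x -72, y -52 mm, at the deck's underside.
- lamp: Up-facing inspection lamp, fixed to the bench: black box 120 x 120 mm, 41 mm high, with a violet glowing window on top. Origin on the bench under its centre.
- lamp_window (a point): Centre of the lamp's glowing window, 41 mm above the bench.
- stack: Stack of nested black trays, clamped to the bench; the top one is filled with boards and its rim, 60 mm above the bench, carries the cover. 150 x 110 x 60 mm. Origin on the bench under its centre; the cover starts with the same axes, straight above it.
- board: Bystander: green circuit board 100 x 30 mm, 14 mm high, lying on the mat. Origin at the centre of its underside.
- adhesive: Bystander: amber bottle, 36 mm in diameter, 75 mm high. Origin at the centre of its underside.
There are look-alikes about, which are no part of the job. There is more than one size of the pen; the job needs the smallest.

How it is judged:
By the outcome, as a careful person would: the job done as asked, in the order asked, and still so for the second after the job is handed in, while the arm keeps its last pose, push and grip.
It also fails if it takes over 54 s, if anything falls off the work surface, if the arm or the gripper's body presses on something with over 40 N, if the wrist force passes 120 N, or if a joint passes its speed limit or range.

## Working session

There is one attempt and no reset: what is moved stays moved. The work goes in short steps, Python scripts to look and compute and a tool call to move; the robot and the scene stay as the last step left them, time stands still between calls to the robot, and variables do not carry over. Pictures are saved under pics/ and viewed, on a budget of 10 in all, crops included, one or two more only if the job needs it, and the job is handed in when it is done.

Besides the shell and the picture viewer there is one more tool, called by a JSON object that holds its "name" and its "arguments". send_rows: Moves the arm, as the interface text tells. Its arguments: {"type":"object","properties":{"series":{"type":"string"},"newtons":{"type":"number"}},"required":["series"]}

```bash
mkdir -p pics; ls; python3 - <<'E'
from station import *
import cv2
for n in ("scene","top"):
    im=camera(n); cv2.imwrite(f"pics/{n}0.png",cv2.cvtColor(im,cv2.COLOR_RGB2BGR))
    i=camera_info(n); print(n,i)
print(camera_info("wrist")); print(get_obs())
E
```

```text
pics
scene {'K': array([[425.53544954,   0.        , 323.4456499 ],
       [  0.        , 425.53544954, 202.40465251],
       [  0.        ,   0.        ,   1.        ]]), 'k1': -0.048577569128437324, 'R': array([[ 0.61311972,  0.78994128,  0.00877371],
       [ 0.58660937, -0.44780702, -0.67480243],
       [-0.52912537,  0.41888142, -0.73794627]]), 't': array([-0.31092861, -0.2836288 ,  1.45760558])}
top {'K': array([[500.15417684,   0.        , 317.93216849],
       [  0.        , 500.15417684, 200.12318934],
       [  0.        ,   0.        ,   1.        ]]), 'k1': -0.10224861719744616, 'R': array([[ 0.01812516, -0.999832  , -0.00272968],
       [-0.98922071, -0.01753589, -0.14537841],
       [ 0.14530612,  0.00533526, -0.98937236]]), 't': array([-0.06718015,  0.58472976,  1.22059311])}
{'K': array([[317.81220686,   0.        , 319.11119652],
       [  0.        , 317.81220686, 199.26187503],
       [  0.        ,   0.        ,   1.        ]]), 'k1': -0.04716381642231709, 'mount': array([[ 9.99999790e-01,  5.16836252e-05,  6.46674031e-04,
        -6.75637052e-04],
       [-6.0985
[... 218 characters left out ...]
     1.00000000e+00]])}
{'time_s': 0.1, 'qpos': array([-1.37261710e+00,  3.00405206e-01,  1.52148117e+00,  2.74132614e-05,
        1.32074094e+00, -6.66165369e-02]), 'joint_vel': array([-9.08365342e-05, -1.37110077e-03, -1.98877641e-03,  2.22317451e-03,
       -9.38738795e-05, -5.91168214e-04]), 'tau': array([ 1.76518624e-03, -5.32644475e+01, -3.53284156e+01,  7.09405169e-02,
        2.34515715e-02, -5.47803313e-05]), 'ee_pos': array([ 0.14388688, -0.53057828,  0.17886476]), 'eef_rot': array([-1.57070096e+00,  1.03060296e-03, -1.30600731e+00]), 'force': array([-0.12468153, -0.28781939, -0.02722418]), 'moment': array([-0.00396905, -0.01723025,  0.0076689 ]), 'grip_width': 0.09362787922821426}
```

View pics/top0.png

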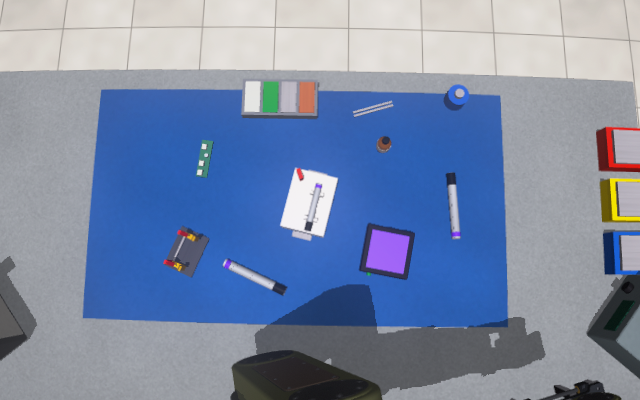

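View pics/scene0.png

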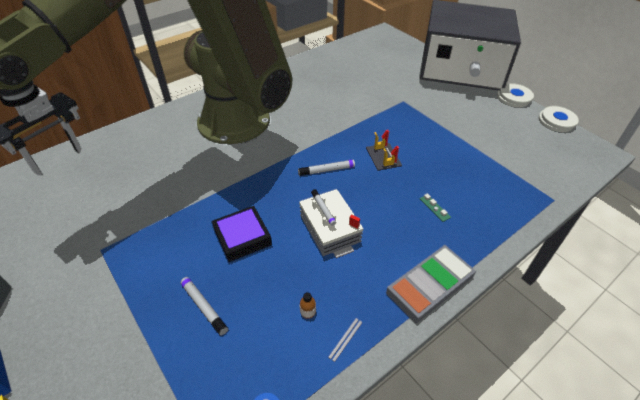

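```bash
cat > h.py <<'E'
import numpy as np, cv2
from scipy.spatial.transform import Rotation as Ro
from station import *
def ray(name,u,v,obs=None):
    i=camera_info(name); K=i["K"]
    p=cv2.undistortPoints(np.array([[[u,v]]],float),K,np.array([i["k1"],0,0,0,0.]))[0,0]
    d=np.array([p[0],p[1],1.])
    if name=="wrist":
        M=i["mount"]; T=Ro.from_euler("xyz",obs["eef_rot"]).as_matrix()
        return T@M[:3,3]+obs["ee_pos"], T@M[:3,:3]@d
    return -i["R"].T@i["t"], i["R"].T@d
def pt(name,u,v,z,obs=None):
    o,d=ray(name,u,v,obs); return o+d*(z-o[2])/d[2]
def px(name,X,obs=None):
    i=camera_info(name)
    if name=="wrist":
        M=i["mount"]; T=Ro.from_euler("xyz",obs["eef_rot"]).as_matrix()
        c=M[:3,:3].T@(T.T@(np.array(X)-obs["ee_pos"])-M[:3,3])
    else: c=i["R"]@X+i["t"]
    s=c[:2]/c[2]; s=s*(1+i["k1"]*(s@s)); return i["K"][:2,:2]@s+i["K"][:2,2]
def delta(pos,R,obs):
    """shift (cm) and rotvec (5deg) from measured pose to target, tool axes"""
    T=Ro.from_euler("xyz",obs["eef_rot"]).as_matrix()
    return np.round(Ro.from_matrix(T.T@R).as_rotvec()/np.deg2rad(5),2), np.round(T.T@(np.array(pos)-obs["ee_pos"])*100,2)
def down(a,tilt=0):
    """tool down, jaw x axis at world angle a"""
    x=np.array([np.cos(a),np.sin(a),0]); y=np.array([0,0,-1.]); return np.array([x,y,np.cross(x,y)]).T
E
python3 - <<'E'
import cv2,numpy as np
im=cv2.imread("pics/top0.png")
a=cv2.resize(im[160:245,272:348],None,fx=5,fy=5,interpolation=3)
b=cv2.resize(im[215:285,155:225],None,fx=5,fy=5,interpolation=3)
print(a.shape,b.shape)
o=np.zeros((430,800,3),np.uint8);o[:a.shape[0],:380]=a;o[:350,400:750]=b
cv2.imwrite("pics/crop1.png",o)
E
```

```text
(425, 380, 3) (350, 350, 3)
```

View pics/crop1.png

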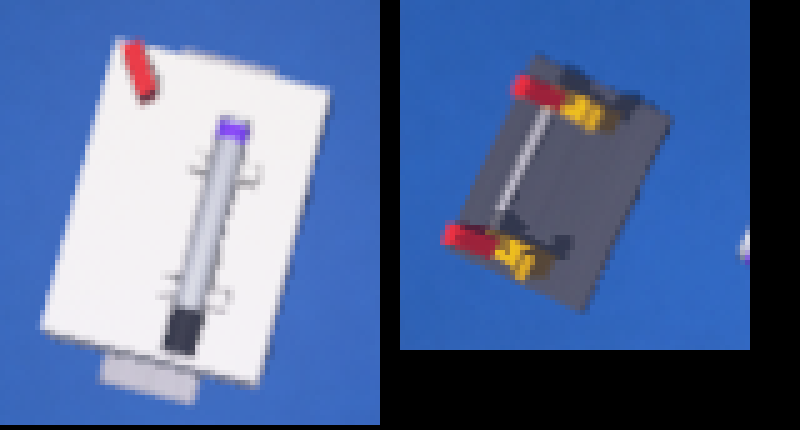

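```bash
python3 - <<'E'
from h import *
P=[pt("top",272+u/5,160+v/5,.063) for u,v in [(118,40),(328,90),(258,385),(42,328)]]
for p in P: print(p)
c=sum(P)/4; ax=(P[0]+P[1]-P[2]-P[3])/2; ay=(P[0]+P[3]-P[1]-P[2])/2
print("cover",c,np.linalg.norm(ax),np.linalg.norm(ay),np.arctan2(ax[1],ax[0]),np.arctan2(-ay[0],ay[1]))
pa=pt("top",272+233/5,160+122/5,.082);pb=pt("top",272+182/5,160+352/5,.082)
print("pen",(pa+pb)/2,np.linalg.norm(pa-pb),np.arctan2(*(pa-pb)[1::-1]))
C=[pt("top",155+(u-400)/5,215+v/5,.006) for u,v in [(538,55),(672,120),(583,310),(452,245)]]
c=sum(C)/4; ax=(C[0]+C[1]-C[2]-C[3])/2; ay=(C[0]+C[3]-C[1]-C[2])/2
print("clip",c,np.linalg.norm(ax),np.linalg.norm(ay),np.arctan2(ax[1],ax[0]),np.arctan2(-ay[0],ay[1]))
L=[pt("top",u,v,.041) for u,v in [(370,224),(414,230),(407,278),(361,270)]]
print("lamp",sum(L)/4,np.linalg.norm(L[0]-L[1]),np.linalg.norm(L[1]-L[2]))
r=[pt("top",272+u/5,160+v/5,.095) for u,v in [(133,43),(148,95)]]; print("tabtop",sum(r)/2)
print(pt("top",204,158,.01),pt("top",384,144,.07))
E
```

```text
[0.66334116 0.0007273  0.063     ]
[ 0.63964604 -0.10497357  0.063     ]
[ 0.49144983 -0.0723951   0.063     ]
[0.51764917 0.03468997 0.063     ]
cover [ 0.57802155 -0.03548785  0.063     ] 0.15066352725357857 0.10927867061474086 -0.2226622698761984 -0.23032093365360087
pen [ 0.56228545 -0.04647991  0.082     ] 0.11595436911698627 -0.19709421357296045
clip [0.4512822 0.2788087 0.006    ] 0.10713526334560204 0.07800980380965433 -0.391939080842921 -0.42074572651557235
lamp [ 0.46227405 -0.23419414  0.041     ] 0.11187311125871839 0.12135677868944313
tabtop [ 0.64230841 -0.01228251  0.095     ]
[0.69776973 0.24650484 0.01      ] [ 0.72762796 -0.22063077  0.07      ]
```

```bash
python3 - <<'E'
from h import *
print(delta([.562,-.047,.19],down(1.365),get_obs()))
E
```

```text
(array([-2.000e-02, -3.061e+01, -0.000e+00]), array([-35.73,  -1.07,  53.01]))
```

{"name": "send_rows", "arguments": {"series": "0 -1.4 0 -3.5 -0.5 5.3 1; 0 -2.8 0 -7 -1 10.6 1; 0 -4.2 0 -10.5 -1 15.9 1; 0 -5.6 0 -14 -1 21.2 1; 0 -7 0 -17.5 -1 26.5 1; 0 -8.4 0 -21 -1 31.8 1; 0 -9.8 0 -24.5 -1 37.1 1; 0 -11.2 0 -28 -1 42.4 1; 0 -12.6 0 -31.5 -1 47.5 1; 0 -14 0 -35.7 -1 53 1"}}

```text
time_s: 0.93
ee_pos: [0.4193, -0.2158, 0.189]
eef_rot: [-1.571, 0.0, -0.078]
force: [1.0, -0.9, 0.0]
grip_width: 0.0937
```

```bash
python3 - <<'E'
from h import *
o=get_obs();print(o["time_s"],o["ee_pos"],o["qpos"],delta([.562,-.047,.19],down(1.365),o))
E
```

```text
0.9333 [ 0.41928838 -0.21583839  0.18895084] [-5.53070322e-01  1.15984375e-01  1.72025700e+00 -2.49024488e-05
  1.30544532e+00 -4.74764661e-01] (array([ -0.  , -16.54,  -0.  ]), array([12.91, -0.11, 17.95]))
```

{"name": "send_rows", "arguments": {"series": "0 -1.4 0 1.3 0 1.8 1; 0 -2.8 0 2.6 0 3.6 1; 0 -4.2 0 3.9 0 5.4 1; 0 -5.6 0 5.2 0 7.2 1; 0 -7 0 6.5 0 9 1; 0 -8.4 0 7.8 0 10.8 1; 0 -9.8 0 9.1 0 12.6 1; 0 -11.2 0 10.4 0 14.4 1; 0 -12.6 0 11.7 0 16.2 1; 0 -14 0 12.9 0 18 1"}}

```text
time_s: 1.77
ee_pos: [0.5626, -0.0483, 0.1886]
eef_rot: [-1.57, 0.0, 1.144]
force: [-0.0, 0.5, -0.0]
grip_width: 0.0939
```

```bash
python3 - <<'E'
from h import *
o=get_obs();print(o["time_s"],o["ee_pos"],o["qpos"],delta([.562,-.047,.19],down(1.365),o))
E
```

```text
1.7667 [ 0.56261243 -0.04825285  0.18861144] [-1.50420305e-01  3.26215707e-01  1.46483808e+00  5.42622499e-06
  1.35121992e+00 -1.29396958e+00] (array([-0.01, -2.54, -0.  ]), array([ 0.09, -0.14,  0.11]))
```

{"name": "send_rows", "arguments": {"series": "0 -1.3 0 0 0 0 1; 0 -2.5 0 0 0 0 1; 0 -2.5 0 0 1 0 1; 0 -2.5 0 0 2 0 1; 0 -2.5 0 0 3 0 1; 0 -2.5 0 0 4 0 1; 0 -2.5 0 0 4 0 1; 0 -2.5 0 0 4 0 1; 0 -2.5 0 0 4 0 1; 0 -2.5 0 0 4 0 1"}}

```text
time_s: 2.6
ee_pos: [0.5624, -0.0493, 0.1495]
eef_rot: [-1.572, -0.0, 1.355]
force: [0.0, 1.1, 0.0]
grip_width: 0.0935
```

```bash
python3 - <<'E'
from h import *
o=get_obs();im=camera("wrist");cv2.imwrite("pics/w1.png",cv2.cvtColor(im,cv2.COLOR_RGB2BGR))
np.save("o1.npy",o,allow_pickle=True)
print(o["ee_pos"],o["eef_rot"],px("wrist",[.562,-.047,.083],o))
E
```

```text
[ 0.56237647 -0.0493007   0.1495446 ] [-1.57174197e+00 -7.18845379e-05  1.35514230e+00] [321.30473502 201.40514518]
```

View pics/w1.png

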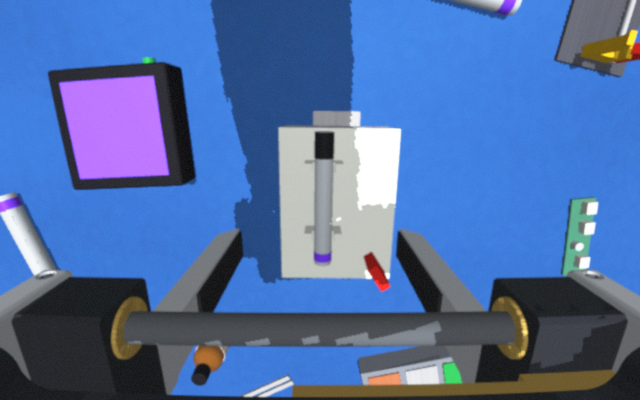

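```bash
python3 - <<'E'
from h import *
o=np.load("o1.npy",allow_pickle=True).item()
w=lambda u,v,z:pt("wrist",u,v,z,o)
for z in (.082,.085):
  a=w(324,132,z);b=w(322,264,z);print("pen",(a+b)/2,np.linalg.norm(a-b),np.arctan2(*(b-a)[1::-1]))
P=[w(391,278,.063),w(281,277,.063),w(280,128,.063),w(400,128,.063)]
c=sum(P)/4; ax=(P[0]+P[1]-P[2]-P[3])/2; ay=(P[0]+P[3]-P[1]-P[2])/2
print("cover",c,np.linalg.norm(ax),np.linalg.norm(ay),np.arctan2(ax[1],ax[0]),np.arctan2(-ay[0],ay[1]))
L=[w(*q,.041) for q in [(60,82),(155,76),(169,178),(73,183)]];print("lamp",sum(L)/4,[np.linalg.norm(L[i]-L[i-1]) for i in range(4)])
print("ribs",(w(323,161,.082)+w(323,229,.082))/2, np.linalg.norm(w(323,161,.082)-w(323,229,.082)))
a=(w(364,254,.095)+w(378,259,.095)+w(389,287,.095)+w(377,290,.095))/4;print("tabtop",a)
E
```

```text
pen [ 0.56291016 -0.04568539  0.082     ] 0.12250286564776053 -0.2268258539950382
pen [ 0.56207526 -0.0455382   0.085     ] 0.12115911688188381 -0.2268258539950382
cover [ 0.57703605 -0.03371036  0.063     ] 0.15009696450281024 0.11074241615755367 -0.22523422797495332 -0.220357797524828
lamp [ 0.45926591 -0.23539002  0.041     ] [np.float64(0.10035223051050868), np.float64(0.09589362561222307), np.float64(0.0983912110324036), np.float64(0.10402519954995107)]
ribs [ 0.5577045  -0.04451709  0.082     ] 0.06253616668192097
tabtop [ 0.63557076 -0.01098724  0.095     ]
```

```bash
python3 - <<'E'
from h import *
print(delta([.562,-.0457,.071],down(1.345),get_obs()))
E
```

```text
(array([0.01, 0.12, 0.  ]), array([0.34, 7.85, 0.12]))
```

{"name": "send_rows", "arguments": {"series": "0 0.1 0 0.34 2 0.1 1; 0 0.1 0 0.34 4 0.1 1; 0 0.1 0 0.34 5.5 0.1 1; 0 0.1 0 0.34 7 0.1 1; 0 0.1 0 0.34 7.8 0.1 1; 0 0.1 0 0.34 7.8 0.1 1; 0 0.1 0 0.34 7.8 0.1 -1; 0 0.1 0 0.34 7.8 0.1 -1; 0 0.1 0 0.34 7.8 0.1 -1; 0 0.1 0 0.34 7.8 0.1 -1", "newtons": 30}}

```text
time_s: 3.48
ee_pos: [0.5622, -0.0457, 0.0718]
eef_rot: [-1.572, -0.0, 1.347]
force: [-0.0, 0.2, -0.4]
grip_width: 0.0709
```

{"name": "send_rows", "arguments": {"series": "0 0 0 0 0 0 -1; 0 0 0 0 0 0 -1; 0 0 0 0 0 0 -1; 0 0 0 0 0 0 -1; 0 0 0 0 0 0 -1; 0 0 0 0 0 0 -1; 0 0 0 0 0 0 -1; 0 0 0 0 0 0 -1; 0 0 0 0 0 0 -1; 0 0 0 0 0 0 -1"}}

```text
time_s: 4.32
ee_pos: [0.5619, -0.0457, 0.071]
eef_rot: [-1.571, -0.0, 1.347]
force: [-0.1, -1.5, -0.7]
grip_width: 0.004
```

```bash
python3 - <<'E'
from h import *
print(get_obs()["grip_width"])
im=cv2.cvtColor(camera("wrist"),cv2.COLOR_RGB2BGR); im2=cv2.cvtColor(camera("scene"),cv2.COLOR_RGB2BGR)
a=cv2.resize(im[60:260,200:400],(400,400));b=cv2.resize(im2[140:290,260:400],(400,400))
cv2.imwrite("pics/w2.png",np.hstack([a,b]))
E
```

```text
0.004008061287893004
```

View pics/w2.png

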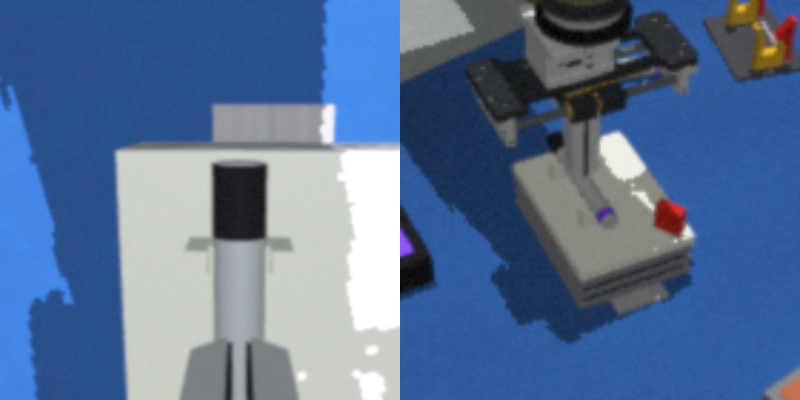

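```bash
python3 - <<'E'
from h import *
o=get_obs()
f=lambda q:((q[0]-260)*400/140+400,(q[1]-140)*400/150)
g=lambda q:((q[0]-200)*2,(q[1]-60)*2)
c=o["ee_pos"]
print("tcp",f(px("scene",c)),g(px("wrist",c,o)))
d=np.array([np.cos(-.226),np.sin(-.226),0])
for z in (.063,.071,.085):
  m=np.array([.562,-.0457,z])
  print(z,[tuple(np.round(f(px("scene",m+s*d)))) for s in(-.06,0,.06)],g(px("wrist",m-.06*d,o)))
E
```

```text
tcp (np.float64(579.1570807123021), np.float64(185.6995143291781)) (np.float64(237.42987251133547), np.float64(337.446254434185))
0.063 [(np.float64(552.0), np.float64(150.0)), (np.float64(579.0), np.float64(191.0)), (np.float64(608.0), np.float64(235.0))] (np.float64(237.87521601509945), np.float64(159.62353113904055))
0.071 [(np.float64(552.0), np.float64(145.0)), (np.float64(579.0), np.float64(186.0)), (np.float64(608.0), np.float64(230.0))] (np.float64(237.8356510768025), np.float64(161.67782740341022))
0.085 [(np.float64(552.0), np.float64(135.0)), (np.float64(579.0), np.float64(176.0)), (np.float64(609.0), np.float64(220.0))] (np.float64(237.75866032180033), np.float64(165.67574584026403))
```

{"name": "send_rows", "arguments": {"series": "0 0 0 0 -0.3 0 -1; 0 0 0 0 -0.6 0 -1; 0 0 0 0 -0.9 0 -1; 0 0 0 0 -1.2 0 -1; 0 0 0 0 -1.5 0 -1; 0 0 0 0 -1.5 0 -1; 0 0 0 0 -1.5 0 -1; 0 0 0 0 -1.5 0 -1; 0 0 0 0 -1.5 0 -1; 0 0 0 0 -1.5 0 -1"}}

```text
time_s: 5.25
ee_pos: [0.5618, -0.0457, 0.0858]
eef_rot: [-1.57, 0.0, 1.347]
force: [0.4, 0.4, -0.7]
grip_width: 0.0008
```

```bash
python3 - <<'E'
from h import *
o=get_obs();print(o["grip_width"],o["force"])
im=cv2.cvtColor(camera("wrist"),cv2.COLOR_RGB2BGR); im2=cv2.cvtColor(camera("scene"),cv2.COLOR_RGB2BGR)
a=cv2.resize(im[60:260,200:400],(400,400));b=cv2.resize(im2[170:240,300:370],(400,400),interpolation=2)
cv2.imwrite("pics/w3.png",np.hstack([a,b]))
E
```

```text
0.0008445527312979648 [ 0.3500449   0.43459019 -0.71303277]
```

View pics/w3.png

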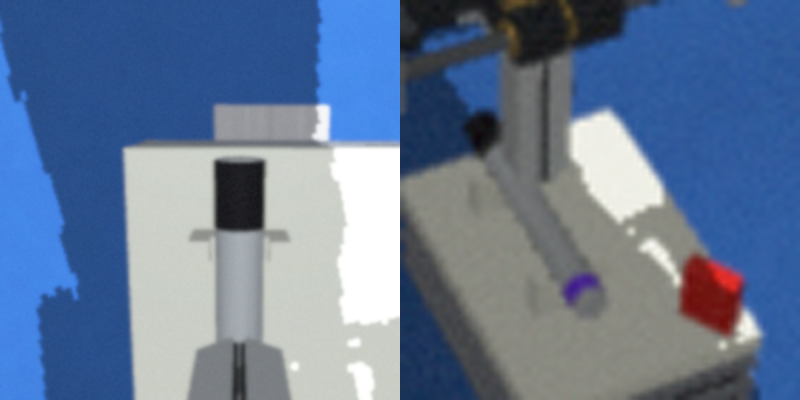

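{"name": "send_rows", "arguments": {"series": "0 0 0 0 -0.5 0 -1; 0 0 0 0 -1 0 -1; 0 0 0 0 -1.5 0 -1; 0 0 0 0 -2 0 -1; 0 0 0 0 -3 0 -1; 0 0 0 0 -4 0 -1; 0 0 0 0 -5 0 1; 0 0 0 0 -5 0 1; 0 0 0 0 -5 0 1; 0 0 0 0 -5 0 1"}}

```text
time_s: 6.18
ee_pos: [0.5617, -0.0457, 0.1358]
eef_rot: [-1.57, 0.0, 1.347]
force: [0.1, 0.1, 0.4]
grip_width: 0.0235
```

```bash
python3 - <<'E'
from h import *
o=get_obs();print(o["grip_width"],o["force"],o["ee_pos"]);np.save("o4.npy",o,allow_pickle=True)
im=cv2.cvtColor(camera("wrist"),cv2.COLOR_RGB2BGR); im2=cv2.cvtColor(camera("scene"),cv2.COLOR_RGB2BGR)
a=cv2.resize(im[60:260,200:400],(400,400));b=cv2.resize(im2[170:240,300:370],(400,400),interpolation=2)
cv2.imwrite("pics/w4full.png",im);cv2.imwrite("pics/w4.png",np.hstack([a,b]))
E
```

```text
0.02350666236043613 [0.09348591 0.06150707 0.36672206] [ 0.56169532 -0.04566798  0.13575867]
```

View pics/w4.png

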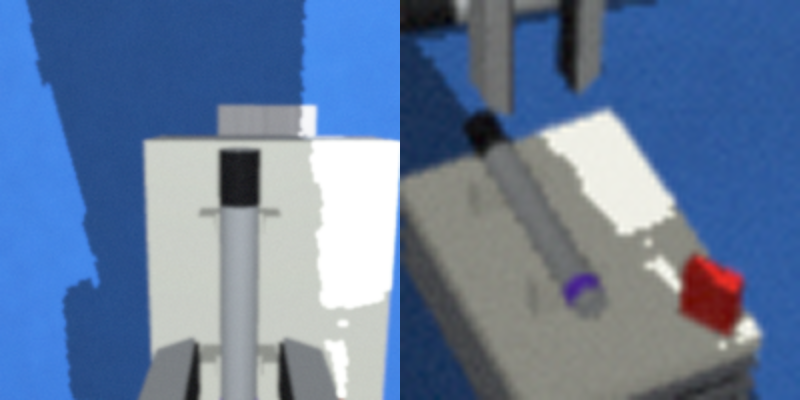

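```bash
python3 - <<'E'
from h import *
o=np.load("o4.npy",allow_pickle=True).item()
T=Ro.from_euler("xyz",o["eef_rot"]).as_matrix()
f=lambda q:np.round([(q[0]-300)*5.714+400,(q[1]-170)*5.714])
g=lambda q:np.round([(q[0]-200)*2,(q[1]-60)*2])
for y in (0,-.01,-.019):
  for x in (-.0243,-.0118,.0118,.0243):
    print(y,x,[(f(px("scene",o["ee_pos"]+T@np.array([x,y,z]))),g(px("wrist",o["ee_pos"]+T@np.array([x,y,z]),o))) for z in(-.008,.008)])
E
```

```text
0 -0.0243 [(array([487., 156.]), array([168., 359.])), (array([471., 131.]), array([166., 315.]))]
0 -0.0118 [(array([513., 147.]), array([204., 359.])), (array([498., 122.]), array([203., 315.]))]
0 0.0118 [(array([564., 130.]), array([271., 359.])), (array([548., 106.]), array([272., 315.]))]
0 0.0243 [(array([590., 121.]), array([307., 359.])), (array([574.,  97.]), array([309., 315.]))]
-0.01 -0.0243 [(array([486., 139.]), array([164., 370.])), (array([471., 115.]), array([163., 325.]))]
-0.01 -0.0118 [(array([513., 131.]), array([202., 371.])), (array([498., 106.]), array([201., 325.]))]
-0.01 0.0118 [(array([564., 114.]), array([273., 371.])), (array([548.,  89.]), array([274., 325.]))]
-0.01 0.0243 [(array([590., 105.]), array([310., 371.])), (array([574.,  81.]), array([312., 325.]))]
-0.019 -0.0243 [(array([486., 125.]), array([161., 382.])), (array([471., 100.]), array([160., 335.]))]
-0.019 -0.0118 [(array([514., 116.]), array([200., 382.])), (array([498.,  91.]), array([200., 335.]))]
-0.019 0.0118 [(array([564.,  99.]), array([274., 382.])), (array([548.,  75.]), array([275., 335.]))]
-0.019 0.0243 [(array([591.,  90.]), array([313., 382.])), (array([575.,  66.]), array([315., 335.]))]
```

{"name": "send_rows", "arguments": {"series": "0 0 0 0 0 0 0; 0 0 0 0 1.5 0 0; 0 0 0 0 3 0 0; 0 0 0 0 4.5 0 0; 0 0 0 0 6 0 0; 0 0 0 0 7.5 0 0; 0 0 0 0 8.5 0 0; 0 0 0 0 8.6 0 0; 0 0 0 0 8.6 0 -1; 0 0 0 0 8.6 0 -1", "newtons": 30}}

```text
time_s: 7.12
ee_pos: [0.5622, -0.0457, 0.0507]
eef_rot: [-1.572, -0.0, 1.347]
force: [1.0, 0.8, 0.2]
grip_width: 0.037
```

{"name": "send_rows", "arguments": {"series": "0 0 0 0 0 0 -1; 0 0 0 0 0 0 -1; 0 0 0 0 0 0 -1; 0 0 0 0 0 0 -1; 0 0 0 0 0 0 -1; 0 0 0 0 0 0 -1; 0 0 0 0 0 0 -1; 0 0 0 0 0 0 -1; 0 0 0 0 0 0 -1; 0 0 0 0 0 0 -1"}}

```text
time_s: 7.95
ee_pos: [0.5621, -0.0457, 0.0504]
eef_rot: [-1.572, -0.0, 1.347]
force: [-0.2, 0.3, 5.2]
grip_width: 0.0149
```

{"name": "send_rows", "arguments": {"series": "0 0 0 0 -1.5 0 -1; 0 0 0 0 -4 0 -1; 0 0 0 0 -7 0 -1; 0 0 0 2 -10 1 -1; 0 0.5 0 6 -12 2 -1; 0 1 0 10 -12 3.5 -1; 0 1.5 0 14 -12 5 -1; 0 2.1 0 18 -12 6.5 -1; 0 2.1 0 22 -12 8 -1; 0 2.1 0 25 -12 9 -1"}}

```text
time_s: 8.78
ee_pos: [0.5286, 0.2201, 0.1698]
eef_rot: [-1.57, 0.0, 1.163]
force: [0.8, -0.8, 1.9]
grip_width: 0.015
```

{"name": "send_rows", "arguments": {"series": "0 0 0 1.4 0 0.4 -1; 0 0 0 2.5 0 0.8 -1; 0 0 0 2.5 0 0.8 -1; 0 0 0 2.5 0 0.8 -1; 0 0 0 2.5 0 0.8 -1; 0 0 0 2.5 0 0.8 -1; 0 0 0 2.5 0 0.8 -1; 0 0 0 2.5 0 0.8 -1; 0 0 0 2.5 0 0.8 -1; 0 0 0 2.5 0 0.8 -1"}}

```text
time_s: 9.62
ee_pos: [0.5322, 0.2439, 0.1701]
eef_rot: [-1.571, -0.0, 1.163]
force: [-0.1, 1.1, -0.9]
grip_width: 0.0151
```

```bash
python3 - <<'E'
from h import *
o=get_obs();print(o["grip_width"],o["force"],o["ee_pos"],o["eef_rot"]);np.save("o5.npy",o,allow_pickle=True)
im=cv2.cvtColor(camera("wrist"),cv2.COLOR_RGB2BGR)
cv2.imwrite("pics/w5full.png",im);cv2.imwrite("pics/w5.png",cv2.resize(im[0:300,120:520],(800,600),interpolation=2))
E
```

```text
0.01513654084626982 [-0.05622993  1.14758403 -0.91645479] [0.53224689 0.24391891 0.17007663] [-1.57090090e+00 -8.07099154e-05  1.16331475e+00]
```

View pics/w5.png

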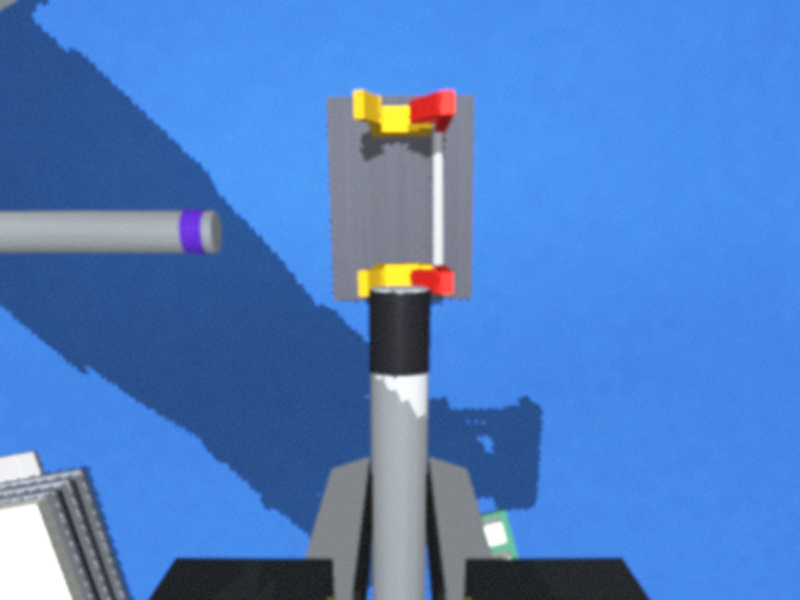

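```bash
python3 - <<'E'
from h import *
o=np.load("o5.npy",allow_pickle=True).item()
w=lambda u,v,z:pt("wrist",u/2+120,v/2,z,o)
C=[w(470,299,.006),w(335,300,.006),w(327,97,.006),w(472,96,.006)]
c=sum(C)/4; ax=(C[0]+C[1]-C[2]-C[3])/2; ay=(C[0]+C[3]-C[1]-C[2])/2
print("clip",c,np.linalg.norm(ax),np.linalg.norm(ay),np.arctan2(ax[1],ax[0]),np.arctan2(-ay[0],ay[1]))
h1=w(438,132,.010);h2=w(437.5,265,.010);d=(h2-h1)/np.linalg.norm(h2-h1);print("hinge yaw",np.arctan2(d[1],d[0]))
n=np.array([-d[1],d[0],0]);print("origin from hinge",(h1+h2)/2-.02*n)
# seam yellow/red of far/near fork: pen cap end
T=Ro.from_euler("xyz",o["eef_rot"]).as_matrix()
e=px("wrist",o["ee_pos"]+T@np.array([0,-.033,.06]),o);print("pen end pred",(e[0]-120)*2,e[1]*2)
for z in(.068,):
  print("-y prong outer",w(354,91,z),w(359,283,z))
E
```

```text
clip [0.44973729 0.28118736 0.006     ] 0.10947663305640465 0.07827419767971495 -0.39089654437240656 -0.4002829938826024
hinge yaw -0.396653695458575
origin from hinge [0.44951124 0.28158915 0.01      ]
pen end pred 397.59677475174226 291.77905437297443
-y prong outer [0.39939196 0.27966778 0.068     ] [0.47832347 0.24673076 0.068     ]
```

```bash
python3 - <<'E'
from h import *
print(delta([.4496,.2814,.08],down(1.175),get_obs()))
E
```

```text
(array([-0.  , -0.13,  0.  ]), array([0.16, 9.  , 9.07]))
```

{"name": "send_rows", "arguments": {"series": "0 -0.13 0 0.1 0 2.5 -1; 0 -0.13 0 0.16 0 5 -1; 0 -0.13 0 0.16 0 7.5 -1; 0 -0.13 0 0.16 1.5 9.07 -1; 0 -0.13 0 0.16 4 9.07 -1; 0 -0.13 0 0.16 6.5 9.07 -1; 0 -0.13 0 0.16 8.5 9.07 -1; 0 -0.13 0 0.16 9 9.07 -1; 0 -0.13 0 0.16 9 9.07 -1; 0 -0.13 0 0.16 9 9.07 -1", "newtons": 40}}

```text
time_s: 10.5
ee_pos: [0.45, 0.2818, 0.081]
eef_rot: [-1.571, -0.001, 1.175]
force: [1.0, -0.1, -1.1]
grip_width: 0.0146
```

```bash
python3 - <<'E'
from h import *
o=get_obs();print(o["force"],delta([.4496,.2814,.002],down(1.175),o))
E
```

```text
[ 1.01395874 -0.12341616 -1.0791226 ] (array([ 0.01, -0.  ,  0.01]), array([-0.05,  7.9 ,  0.02]))
```

{"name": "send_rows", "arguments": {"series": "0 0 0 0 1 0 -1; 0 0 0 0 2 0 -1; 0 0 0 0 3 0 -1; 0 0 0 0 3.7 0 -1; 0 0 0 0 4.2 0 -1; 0 0 0 0 4.7 0 -1; 0 0 0 0 5.2 0 -1; 0 0 0 0 5.6 0 -1; 0 0 0 0 6 0 -1; 0 0 0 0 6 0 -1"}}

```text
time_s: 11.33
ee_pos: [0.4494, 0.2813, 0.0196]
eef_rot: [-1.571, 0.001, 1.175]
force: [0.3, -1.6, 0.1]
grip_width: 0.0151
```

{"name": "send_rows", "arguments": {"series": "0 0 0 0 0.2 0 -1; 0 0 0 0 0.4 0 -1; 0 0 0 0 0.6 0 -1; 0 0 0 0 0.8 0 -1; 0 0 0 0 1 0 -1; 0 0 0 0 1.2 0 -1; 0 0 0 0 1.4 0 -1; 0 0 0 0 1.5 0 -1; 0 0 0 0 1.6 0 -1; 0 0 0 0 1.6 0 -1"}}

```text
time_s: 12.17
ee_pos: [0.4495, 0.2817, 0.0038]
eef_rot: [-1.571, -0.0, 1.175]
force: [-0.6, -0.5, -0.9]
grip_width: 0.0146
```

{"name": "send_rows", "arguments": {"series": "0 0 0 0 0.1 0 -1; 0 0 0 0 0.2 0 -1; 0 0 0 0 0.25 0 -1; 0 0 0 0 0.3 0 -1; 0 0 0 0 0.35 0 -1; 0 0 0 0 0.4 0 -1; 0 0 0 0 0.45 0 -1; 0 0 0 0 0.5 0 -1; 0 0 0 0 0.5 0 -1; 0 0 0 0 0.5 0 -1"}}

```text
time_s: 13.0
ee_pos: [0.4495, 0.2816, -0.0008]
eef_rot: [-1.571, -0.0, 1.175]
force: [-1.3, 0.0, 3.6]
grip_width: 0.0148
```

{"name": "send_rows", "arguments": {"series": "0 0 0 0 0.1 0 -1; 0 0 0 0 0.2 0 -1; 0 0 0 0 0.3 0 -1; 0 0 0 0 0.3 0 -1; 0 0 0 0 0.3 0 -1; 0 0 0 0 0.3 0 -1; 0 0 0 0 0.3 0 -1; 0 0 0 0 0.3 0 -1; 0 0 0 0 0.3 0 -1; 0 0 0 0 0.3 0 -1"}}

```text
time_s: 13.83
ee_pos: [0.4498, 0.2817, -0.0013]
eef_rot: [-1.572, -0.001, 1.175]
force: [-15.4, -8.3, 38.8]
grip_width: 0.015
```

```bash
python3 - <<'E'
from h import *
o=get_obs();print(o["force"],o["ee_pos"],o["moment"]);np.save("o6.npy",o,allow_pickle=True)
im=cv2.cvtColor(camera("wrist"),cv2.COLOR_RGB2BGR);im2=cv2.cvtColor(camera("scene"),cv2.COLOR_RGB2BGR)
a=cv2.resize(im[80:280,220:420],(400,400));b=cv2.resize(im2[110:180,350:420],(400,400),interpolation=2)
cv2.imwrite("pics/w6.png",np.hstack([a,b]))
E
```

```text
[-15.41355206  -8.33576906  38.76491418] [ 0.44981294  0.28173087 -0.00128807] [-1.78386995  2.80387196 -0.01355635]
```

View pics/w6.png

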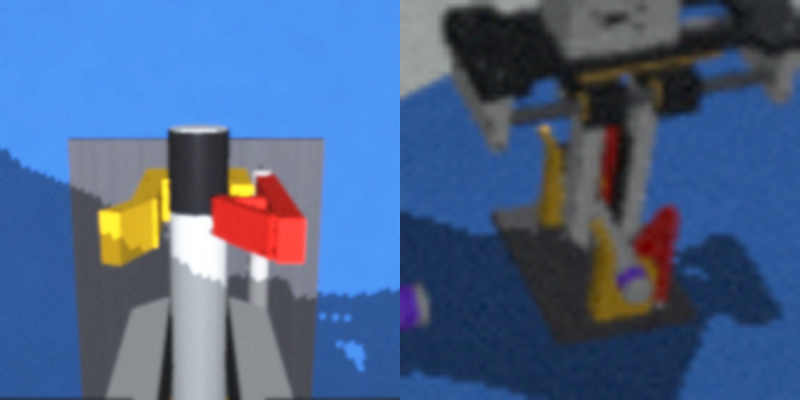

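{"name": "send_rows", "arguments": {"series": "0 0 0 0 -0.15 0 -1; 0 0 0 0 -0.3 0 -1; 0 0 0 0 -0.3 0 -0.3; 0 0 0 0 -0.3 0 -0.3; 0 0 0 0 -0.3 0 -0.3; 0 0 0 0 -0.3 0 -0.3; 0 0 0 0 -0.3 0 -0.3; 0 0 0 0 -0.3 0 -0.3; 0 0 0 0 -0.3 0 -0.3; 0 0 0 0 -0.3 0 -0.3"}}

```text
time_s: 14.77
ee_pos: [0.4495, 0.2815, -0.0011]
eef_rot: [-1.571, 0.0, 1.175]
force: [-0.7, -1.0, -0.5]
grip_width: 0.0324
```

{"name": "send_rows", "arguments": {"series": "0 0 0 0 -1 0 -0.3; 0 0 0 0 -2 0 -0.3; 0 0 0 0 -3.5 0 -0.3; 0 0 0 0 -5 0 -0.3; 0 0 0 0 -7 0 -0.3; 0 0 0 0 -9 0 -0.3; 0 0 0 0 -12 0 -0.3; 0 0 0 0 -15 0 -0.3; 0 0 0 0 -17 0 -0.3; 0 0 0 0 -17 0 -0.3"}}

```text
time_s: 15.6
ee_pos: [0.451, 0.2824, 0.1747]
eef_rot: [-1.576, -0.006, 1.175]
force: [0.2, -0.1, 0.8]
grip_width: 0.0331
```

```bash
python3 - <<'E'
from h import *
o=get_obs();print(o["ee_pos"],o["force"],o["grip_width"])
np.save("o7.npy",o,allow_pickle=True)
im=cv2.cvtColor(camera("wrist"),cv2.COLOR_RGB2BGR);cv2.imwrite("pics/w7full.png",im)
R=Ro.from_euler("z",-.224).as_matrix()
tab=np.array([.5775,-.0346,.063])+R@np.array([.058,.038,.023]);print("tab",tab)
a=-.224+.58-np.pi/2
print(a,delta([tab[0],tab[1],.17],down(a),o),delta([tab[0],tab[1],.17],down(a+np.pi),o))
E
```

```text
[0.45100193 0.28241218 0.17473717] [ 0.20941021 -0.11657219  0.79866552] 0.03314295866544791
tab [ 0.64249197 -0.01043299  0.086     ]
-1.2147963267948967 (array([-0.06, 27.39,  0.1 ]), array([-19.64,   0.5 , -28.96])) (array([ 0.08, -8.61,  0.05]), array([-19.64,   0.5 , -28.96]))
```

{"name": "send_rows", "arguments": {"series": "0 -0.9 0 -2 0 -2.9 0; 0 -1.8 0 -4 0 -5.8 0; 0 -2.7 0 -6 0 -8.7 0; 0 -3.6 0 -8 0 -11.6 0; 0 -4.5 0 -10 0 -14.5 0; 0 -5.4 0 -12 0 -17.4 0; 0 -6.3 0 -14 0 -20.3 0; 0 -7.2 0 -16 0 -23.2 0; 0 -8.1 0 -18 0 -26.1 0; 0 -8.6 0 -19.6 0.4 -28.9 0"}}

```text
time_s: 16.48
ee_pos: [0.6411, -0.0128, 0.165]
eef_rot: [-1.571, 0.0, 1.929]
force: [-0.2, 0.9, 0.5]
grip_width: 0.047
```

{"name": "send_rows", "arguments": {"series": "0 0 0 0 0 0 0; 0 0 0 0 1 0 0; 0 0 0 0 2 0 0; 0 0 0 0 2 0 0; 0 0 0 0 2 0 0; 0 0 0 0 2 0 0; 0 0 0 0 2 0 0; 0 0 0 0 2 0 0; 0 0 0 0 2 0 0; 0 0 0 0 2 0 0"}}

```text
time_s: 17.32
ee_pos: [0.6406, -0.0106, 0.1452]
eef_rot: [-1.571, 0.0, 1.926]
force: [-0.1, -0.2, -0.2]
grip_width: 0.0468
```

```bash
python3 - <<'E'
from h import *
o=get_obs();print(o["ee_pos"],o["eef_rot"],o["qpos"]);np.save("o8.npy",o,allow_pickle=True)
im=cv2.cvtColor(camera("wrist"),cv2.COLOR_RGB2BGR);cv2.imwrite("pics/w8full.png",im)
w7=cv2.imread("pics/w7full.png")
cv2.imwrite("pics/w8.png",np.hstack([cv2.resize(w7[60:310,230:420],(380,500)),cv2.resize(im[60:310,220:430],(420,500))]))
E
```

```text
[ 0.64062896 -0.01063327  0.14524834] [-1.57111493e+00  1.74002903e-04  1.92554521e+00] [-7.37392317e-02  5.29689099e-01  1.27919339e+00 -2.66489003e-05
  1.33234807e+00 -1.99927818e+00]
```

View pics/w8.png

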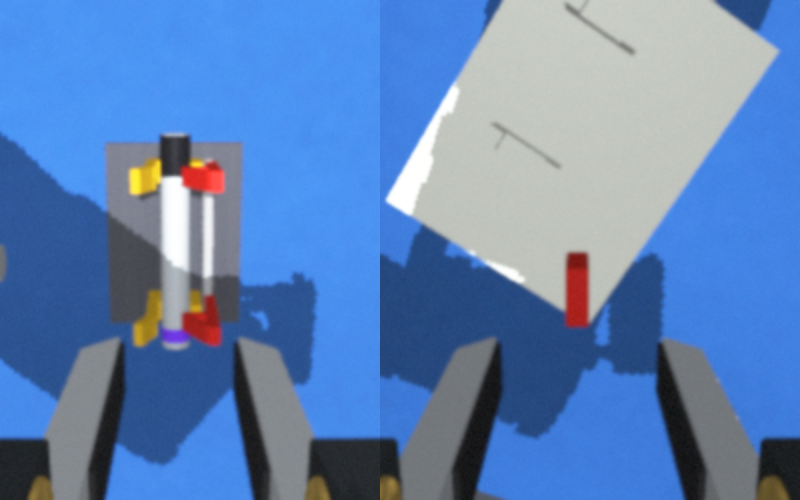

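```bash
python3 - <<'E'
from h import *
o=np.load("o8.npy",allow_pickle=True).item()
w=lambda u,v,z:pt("wrist",220+(u-380)/2,60+v/2,z,o)
a,b=w(577,268,.095),w(577,327,.095);t=(a+b)/2;print(a,b,t,np.linalg.norm(a-b))
F=np.array([.5775,-.0346,.06])+Ro.from_euler("z",-.224).apply([-.072,-.052,0])
print("F",F,"t-F",np.linalg.norm((t-F)[:2]),"corner",w(590,327,.06),w(779,50,.063),w(386,200,.063))
print(delta([t[0],t[1],.052],down(1.927),o))
E
```

```text
[ 0.62968062 -0.01462197  0.095     ] [ 0.65405139 -0.00560257  0.095     ] [ 0.64186601 -0.01011227  0.095     ] 0.025986231918422587
F [ 0.49574796 -0.0693074   0.06      ] t-F 0.15765324859662935 corner [0.6635887  0.00455778 0.06      ] [0.51574156 0.0362379  0.063     ] [ 0.63761893 -0.10486134  0.063     ]
(array([ 0.  , -0.02, -0.  ]), array([ 0.01,  9.32, -0.13]))
```

{"name": "send_rows", "arguments": {"series": "0 0 0 0 2 -0.1 0; 0 0 0 0 4 -0.1 0; 0 0 0 0 6 -0.1 0; 0 0 0 0 7.5 -0.1 0; 0 0 0 0 8.5 -0.1 0; 0 0 0 0 9.3 -0.1 0; 0 0 0 0 9.3 -0.1 0; 0 0 0 0 9.3 -0.1 -1; 0 0 0 0 9.3 -0.1 -1; 0 0 0 0 9.3 -0.1 -1", "newtons": 60}}

```text
time_s: 18.2
ee_pos: [0.642, -0.0104, 0.053]
eef_rot: [-1.572, 0.001, 1.926]
force: [-0.1, 0.5, 0.7]
grip_width: 0.0309
```

{"name": "send_rows", "arguments": {"series": "0 0 0 0 0 0 -1; 0 0 0 0 0 0 -1; 0 0 0 0 0 0 -1; 0 0 0 0 0 0 -1; 0 0 0 0 0 0 -1; 0 0 0 0 0 0 -1; 0 0 0 0 0 0 -1; 0 0 0 0 0 0 -1; 0 0 0 0 0 0 -1; 0 0 0 0 0 0 -1"}}

```text
time_s: 19.03
ee_pos: [0.6419, -0.0106, 0.0523]
eef_rot: [-1.572, 0.001, 1.925]
force: [2.7, -3.5, 3.4]
grip_width: 0.0094
```

Gripped (9.4 mm on a 10 mm fin). Now I peel, pivoting about the far corner.

{"name": "send_rows", "arguments": {"series": "-0.15 0 0 0 -0.2 0 -1; -0.3 0 0 0 -0.41 0 -1; -0.45 0 0 0 -0.62 0 -1; -0.6 0 0 0 -0.83 0 -1; -0.75 0 0 0 -1.03 0 -1; -0.9 0 0 0 -1.24 0 -1; -1.05 0 0 0 -1.45 0 -1; -1.2 0 0 0 -1.65 0.02 -1; -1.35 0 0 0 -1.86 0.04 -1; -1.5 0 0 0 -2.07 0.05 -1"}}

```text
time_s: 19.87
ee_pos: [0.6405, -0.0107, 0.0724]
eef_rot: [-1.701, -0.0, 1.926]
force: [-2.9, -5.1, -3.0]
grip_width: 0.0098
```

```bash
python3 - <<'E'
from h import *
o=get_obs();print(o["ee_pos"],o["force"],o["moment"])
F=np.array([.4957,-.0693,.06]);O0=np.array([.6419,-.0106,.0523])
R0=down(1.926);ax=R0[:,0];f=F-O0
for d in (5,10,15,18):
  Q=Ro.from_rotvec(-np.deg2rad(d)*ax)
  print(d,delta(F-Q.apply(f),Q.as_matrix()@R0,o))
E
```

```text
[ 0.64050622 -0.01074224  0.07243457] [-2.93150035 -5.14146799 -3.02544665] [-0.76185529  0.47549692  0.20311589]
5 (array([ 0.5, -0. ,  0. ]), array([-0.04,  0.65, -0.06]))
10 (array([-0.5, -0. ,  0. ]), array([-0.03, -0.72, -0.13]))
15 (array([-1.5, -0. ,  0. ]), array([-0.03, -2.1 , -0.07]))
18 (array([-2.1, -0. ,  0. ]), array([-0.03, -2.92,  0.02]))
```

{"name": "send_rows", "arguments": {"series": "-0.15 0 0 0 -0.2 0 -1; -0.3 0 0 0 -0.41 0 -1; -0.45 0 0 0 -0.62 0 -1; -0.6 0 0 0 -0.83 0 -1; -0.75 0 0 0 -1.03 -0.02 -1; -0.9 0 0 0 -1.24 -0.04 -1; -1.05 0 0 0 -1.45 -0.05 -1; -1.2 0 0 0 -1.65 -0.06 -1; -1.35 0 0 0 -1.86 -0.06 -1; -1.5 0 0 0 -2.1 -0.05 -1"}}

```text
time_s: 20.7
ee_pos: [0.6382, -0.0115, 0.0931]
eef_rot: [-1.832, -0.0, 1.926]
force: [-5.4, -5.5, -4.9]
grip_width: 0.0095
```

```bash
python3 - <<'E'
from h import *
o=get_obs();print(o["ee_pos"],o["force"],o["moment"])
im=cv2.cvtColor(camera("wrist"),cv2.COLOR_RGB2BGR);im2=cv2.cvtColor(camera("scene"),cv2.COLOR_RGB2BGR)
a=cv2.resize(im[0:300,220:420],(267,400));b=cv2.resize(im2[160:280,280:400],(400,400),interpolation=2)
cv2.imwrite("pics/w9.png",np.hstack([a,b]))
E
```

```text
[ 0.63822368 -0.01150793  0.09310172] [-5.44402553 -5.49260681 -4.94600784] [-1.12008986  0.74139741  0.21446506]
```

View pics/w9.png

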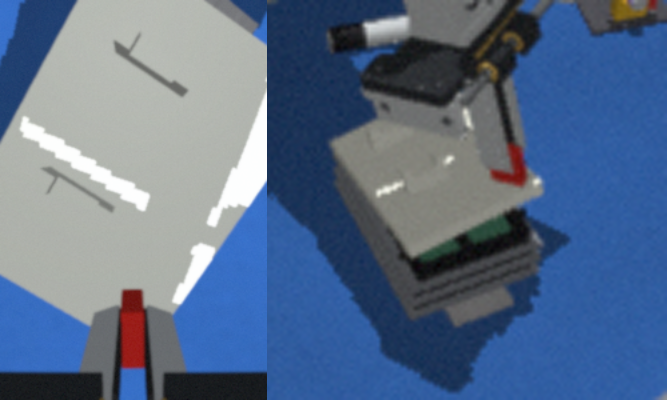

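{"name": "send_rows", "arguments": {"series": "-0.2 0 0 0 -0.4 0 -1; -0.4 0 0 0 -0.8 0 -1; -0.6 0 0 0 -1.3 -0.1 -1; -0.6 0 0 0 -2 -0.3 -1; -0.6 0 0 0 -2.8 -0.5 -1; -0.6 0 0 0 -3.8 -0.8 -1; -0.6 0 0 0 -5 -1.1 -1; -0.6 0 0 0 -6.5 -1.5 -1; -0.6 0 0 0 -8 -1.9 -1; -0.6 0 0 0 -9.5 -2.3 -1"}}

```text
time_s: 21.63
ee_pos: [0.6369, -0.012, 0.1932]
eef_rot: [-1.886, 0.0, 1.926]
force: [1.1, 0.0, -1.3]
grip_width: 0.0097
```

```bash
python3 - <<'E'
from h import *
o=get_obs();print(o["ee_pos"],o["eef_rot"],o["force"],o["moment"],o["grip_width"])
print(delta([.642,-.011,.19],down(1.926),o))
im=cv2.cvtColor(camera("scene"),cv2.COLOR_RGB2BGR);cv2.imwrite("pics/s10.png",im)
E
```

```text
[ 0.63691986 -0.01198887  0.19322197] [-1.88570964e+00  3.76592492e-04  1.92554364e+00] [ 1.08108238  0.03410376 -1.33750019] [ 0.04700207 -0.00263879 -0.02428356] 0.009650830845792335
(array([ 3.61, -0.  , -0.01]), array([-0.08,  0.46, -0.39]))
```

{"name": "send_rows", "arguments": {"series": "0.4 0 0 0 0.05 0 -1; 0.8 0 0 0 0.1 -0.1 -1; 1.2 0 0 0 0.15 -0.1 -1; 1.6 0 0 0 0.2 -0.2 -1; 2 0 0 0 0.25 -0.2 -1; 2.4 0 0 0 0.3 -0.3 -1; 2.8 0 0 0 0.35 -0.3 -1; 3.2 0 0 0 0.4 -0.4 -1; 3.6 0 0 0 0.45 -0.4 -1; 3.6 0 0 0 0.45 -0.4 -1"}}

```text
time_s: 22.52
ee_pos: [0.6421, -0.0099, 0.188]
eef_rot: [-1.569, -0.0, 1.926]
force: [0.2, -0.6, -1.0]
grip_width: 0.0095
```

{"name": "send_rows", "arguments": {"series": "0 0 0 -0.5 0 0.6 -1; 0 0 0 -1.5 0 1.8 -1; 0 0 0 -3 0 3.6 -1; 0 0 0 -4.8 0 5.8 -1; 0 0 0 -6.6 0 8 -1; 0 0 0 -8.4 0 10.2 -1; 0 0 0 -10.2 0 12.4 -1; 0 0 0 -12 0 14.6 -1; 0 0 0 -13.5 0 16.5 -1; 0 0 0 -14.7 0 18 -1"}}

```text
time_s: 23.35
ee_pos: [0.5216, -0.2131, 0.1887]
eef_rot: [-1.572, 0.001, 1.924]
force: [0.5, 1.0, -0.2]
grip_width: 0.0097
```

```bash
python3 - <<'E'
from h import *
o=get_obs();print(o["ee_pos"],o["eef_rot"],o["force"],o["qpos"],o["grip_width"])
print(delta([.5244,-.211,.09],down(1.926),o))
im=cv2.cvtColor(camera("top"),cv2.COLOR_RGB2BGR);cv2.imwrite("pics/t11.png",im)
im2=cv2.cvtColor(camera("scene"),cv2.COLOR_RGB2BGR)
cv2.imwrite("pics/c11.png",np.hstack([cv2.resize(im[180:320,310:450],(400,400)),cv2.resize(im2[140:300,170:330],(400,400))]))
E
```

```text
[ 0.52163928 -0.21311828  0.18872624] [-1.57189835e+00  1.03828227e-03  1.92366970e+00] [ 0.54604655  0.96625648 -0.20804708] [-4.52897013e-01  3.22010450e-01  1.47010389e+00  7.78189056e-05
  1.34796612e+00 -2.37658442e+00] 0.009684248652360387
(array([ 0.01, -0.03, -0.01]), array([ 0.11,  9.87, -0.32]))
```

View pics/c11.png

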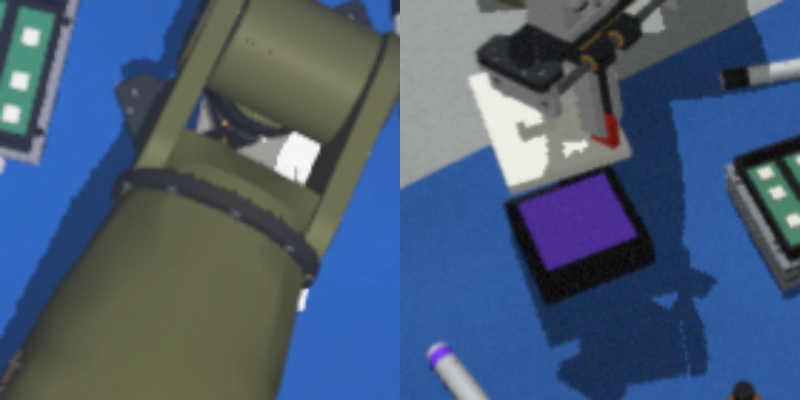

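```bash
python3 - <<'E'
from h import *
L=[pt("scene",170+(u-400)*.4,140+v*.4,.041) for u,v in[(516,206),(607,170),(637,236),(552,272)]];print("lamp",sum(L)/4)
o=get_obs();R=Ro.from_euler("z",-.224)
c=o["ee_pos"]-np.array([.0644,.0240,.0523-.06])
for x,y in((.075,.055),(.075,-.055),(-.075,-.055)):
  q=px("scene",c+R.apply([x,y,.003]));print((q[0]-170)*2.5+400,(q[1]-140)*2.5)
E
```

```text
lamp [ 0.4641733  -0.23273309  0.041     ]
630.8568158460141 144.61110892285362
509.3045535735578 183.61523319722556
467.55338513463687 74.26079657243847
```

```bash
python3 - <<'E'
from h import *
o=get_obs();print(delta([.5264,-.210,.09],down(1.926),o))
E
```

```text
(array([ 0.01, -0.05, -0.01]), array([ 0.19,  9.88, -0.56]))
```

{"name": "send_rows", "arguments": {"series": "0 0 0 0.1 1 -0.2 -1; 0 0 0 0.2 2.2 -0.4 -1; 0 0 0 0.2 3.6 -0.55 -1; 0 0 0 0.2 5 -0.55 -1; 0 0 0 0.2 6.4 -0.55 -1; 0 0 0 0.2 7.6 -0.55 -1; 0 0 0 0.2 8.6 -0.55 -1; 0 0 0 0.2 9.4 -0.55 -1; 0 0 0 0.2 9.8 -0.55 -1; 0 0 0 0.2 9.8 -0.55 -1"}}

```text
time_s: 24.28
ee_pos: [0.5281, -0.2066, 0.0894]
eef_rot: [-1.57, -0.001, 1.926]
force: [-0.4, 0.5, -1.0]
grip_width: 0.0094
```

{"name": "send_rows", "arguments": {"series": "0 0 0 0 0 0 -1; 0 0 0 0 0 0 -1; 0 0 0 0 0 0 -1; 0 0 0 0 0 0 -1; 0 0 0 0 0 0 -1; 0 0 0 0 0 0 -1; 0 0 0 0 0 0 -1; 0 0 0 0 0 0 -1; 0 0 0 0 0 0 -1; 0 0 0 0 0 0 -1"}}

```text
time_s: 25.12
ee_pos: [0.5283, -0.2069, 0.0903]
eef_rot: [-1.571, -0.0, 1.925]
force: [0.2, 0.1, -1.2]
grip_width: 0.0095
```

```bash
python3 - <<'E'
from h import *
o=get_obs();print(o["time_s"],o["ee_pos"],o["force"],o["grip_width"])
im2=cv2.cvtColor(camera("scene"),cv2.COLOR_RGB2BGR)
cv2.imwrite("pics/c12.png",np.hstack([cv2.resize(im2[170:290,170:290],(400,400)),cv2.resize(im2[110:180,350:420],(400,400),interpolation=2)]))
R=Ro.from_euler("z",-.224);c=o["ee_pos"]-np.array([.0644,.0240,.0523-.06])
for x,y in((.075,.055),(.075,-.055),(-.075,-.055)):
  q=px("scene",c+R.apply([x,y,.003]));print((q[0]-170)/.3,(q[1]-170)/.3)
E
```

```text
25.1167 [ 0.5283362  -0.20690579  0.09026439] [ 0.16725153  0.13407698 -1.16803714] 0.009490573660790366
334.2481086481263 188.31757474951416
184.85011922474675 239.42875312817213
129.24618397066183 95.18426984675861
```

View pics/c12.png

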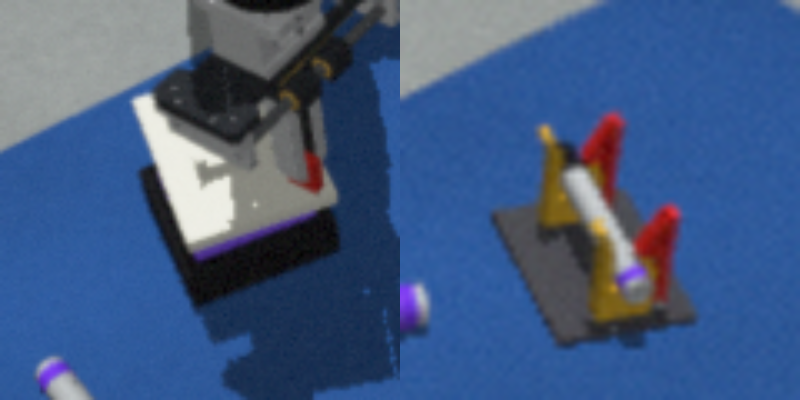

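```bash
python3 -c "
from station import *
print(hand_in())"
```

```text
the job is handed in; nothing more can be done
None
```

The job was handed in at about 25 s of the 54 s allowed. The pen is parked in the clip, and the arm is holding the cover over the lamp.

- **Pen:** It was pressed home in the fork clip, with a peak upward reading of 39 N at the wrist as it bottomed out, then let go. The last pictures show both red jaw noses shut over it.
- **Cover:** It was peeled by its tab, tilted about 15–18° with the opposite corner still down, then lifted, levelled and carried to the lamp.
- **Final hold:** It is gripped at 60 N. The visible corners match a level cover to within a few pixels. Its centre is about 3 mm from my lamp estimate, itself good to about 3 mm. The deck's underside is at about z 0.098, so the skirt clears the lamp by about 5 cm. The wrist carries only the cover's weight, about 1.2 N, so nothing else is touching it.
- **Bystanders:** The board and the bottle were not approached. I did not check them again in a final picture.

**What disagreed:**
- **Fingertips:** They ended about 20 mm short of the reported TCP. My first grasp of the pen therefore closed just above it and moved nothing. I corrected for this and the second grasp held.
- **Pen position:** The pen also lay about 12 mm towards -x of the cover's middle, along the cover's x axis.
- **Pictures:** I viewed 13 in all, a little over the budget of 10.

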